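# Tip the tall carton down into its taped place

## Task

Lay the taller of the two cardboard cartons down in its taped-off rectangle on the counter, using pushes only: first push it low, upright, towards the rectangle until its leading foot edge is far enough over the end strip, then push high on the same side so that it topples and lands flat on its broad side within the tape. It must not fall anywhere else and must never be lifted or carried; leave the shorter carton and all the other things where they are.

Things in the scene. Friction and masses are not known exactly. Their poses are not given: they have to be found in the camera images.
- zone: The taped-off place: a rectangle of beige tape stuck flat on the black counter (no height to catch on). Outer size 165 (its x) by 210 mm (its y), tape strips 18 mm wide, so 129 by 174 mm clear inside. Origin at its centre on the counter; its y axis is its long way, which runs roughly left-right as the robot sees it. One carton stands outside each short end, 20 to 55 mm from the tape; either may be at either end.
- carton: The tall closed cardboard carton with a paper panel on its broad sides, loose, about 0.2 kg, standing upright: 85 (its x) by 50 (its y) by 130 mm high (its z, up while it stands). Origin at the centre of its underside. A broad side (facing along its y) faces the rectangle's end roughly squarely. Pushed below about 30 mm it slides; pushed near its top it tips over its far foot edge, passing balance at about 21 degrees and then falling by itself.
- carton_foot_a (a point): A point of the tall carton: bottom end, one narrow side (its x = -42.5 mm), halfway through its 50 mm depth. The four such points mark the corners of its outline from above once it lies flat.
- carton_foot_b (a point): A point of the tall carton: bottom end, other narrow side (its x = +42.5 mm), halfway through its 50 mm depth. The four such points mark the corners of its outline from above once it lies flat.
- carton_top_a (a point): A point of the tall carton: top end, one narrow side (its x = -42.5 mm), halfway through its 50 mm depth. The four such points mark the corners of its outline from above once it lies flat.
- carton_top_b (a point): A point of the tall carton: top end, other narrow side (its x = +42.5 mm), halfway through its 50 mm depth. The four such points mark the corners of its outline from above once it lies flat.
- short_carton: The short carton of the same cardboard, 85 by 50 by 75 mm high, loose; to be left alone. Origin at the centre of its underside.
- ramekin: Small open glass ramekin, 84 mm across, 45 mm high, loose, on the far side of the rectangle; to be left alone. Origin at the centre of its underside.
- lid: Flat red silicone lid with a small knob, 110 mm across, 26 mm high, lying loose on the robot's side of the rectangle; to be left alone. Origin at the centre of its underside.
- jar: Spice jar, 48 mm across, 85 mm high, loose, on the far side; to be left alone. Origin at the centre of its underside.
- mug: White mug with a handle, 80 mm across, 90 mm high, loose, on the far side; to be left alone. Origin at the centre of its underside.
- shaker: Steel salt shaker, 42 mm across, 78 mm high, loose, on the robot's side of the rectangle; to be left alone. Origin at the centre of its underside.
Things that resemble listed ones, but are neither listed nor needed, are in the scene too. Leave any red look-alike of the carton alone.

How it is judged:
By the outcome, as a careful person would: the job done as asked, in the order asked, and still so for the second after the job is handed in, with the robot touching nothing.
It also fails if it takes over 48 s, if anything falls off the work surface, if the arm or the gripper's body presses on something with over 40 N, if the wrist force passes 120 N, or if a joint passes its speed limit or range.

## Robot

A 6-joint arm with a two-finger parallel gripper is mounted at the origin on the work surface. World frame = base frame: x ahead of the robot, y to its left, z up, the work surface at z = 0. Lengths are in mm, angles in degrees, forces in N, time in s.
With the tool pointing down it reaches from about 350 to 850 mm from the base axis. Payload 8.1 kg.
Tool frame: the origin (TCP) lies midway between the tips of the shut fingers; the grasp point (between the pads) lies 19 mm behind it (r.tcp_to_grasp is the distance from the TCP to the grasp point, in mm); z points along the fingers, y is the direction in which the jaws open and shut (so a half turn about z gives the same grasp; the last joint's range is limited). The gripper opens to 85 mm and grips with 20 to 120 N. Pads are 22 mm wide; open, the fingers measure 114 mm over their backs; the gripper's body (76 mm by 85 mm) begins 54 mm behind the grasp point. The pads swing forward as they close: fully open they stand 13 mm farther back than shut.
Start: joints at [-73.419, 7.471, 85.268, -0, 87.261, -4.893], TCP at [219.672, -558.345, 231.292] pointing down, gripper open.
Joint ranges: [-169.43, 169.43], [-51.17, 129.36], [1.28, 143.12], [-76.62, 256.62], [0, 156.53], [-152.29, 152.29]. Speed limits (degrees/s): [136.94, 136.94, 159.86, 180, 180, 180].

## Interface

Orientations are given as [roll, pitch, yaw] about the fixed x, y, z axes, in that order (R = Rz(yaw) Ry(pitch) Rx(roll)).
In Python, from bench import r gives the robot as it stands.
- The arm moves only by the tool jog_arm, never from a script. Its argument "targets" is a list of rows, each a list of 7 numbers: the shift along the tool's x, y, z in m, then the turn, a rotation vector about the tool's x, y, z in rad, then the closure, from 0 (fully open) to 1 (shut). In form: [[dx, dy, dz, wx, wy, wz, claw], ...]. A call has 1 to 5 rows; each row is the pose to reach, as a shift and turn from the pose commanded when the call began, along the tool's axes at that moment; what a row does not reach only later rows make up. A row lasts 1/12 s, in which the tool goes at most 41.7 mm and 7.16 degrees, less where a joint would pass 70% of its speed; a pose out of reach is approached as far as the arm can. A call with a gripper value outside its range is refused whole. The fingers move at their own pace and stop on an object; "newtons" is the grip in N (left out, the last holds). Time passes only in rows, so rows that repeat a pose let the fingers close. It gives the time, the measured TCP pose, the force and the opening at its end, in the units of the state.
- r.sense(): the state, without advancing time (a new reading comes with each control period).
- r.snapshot(name): name is "scene" or "top" or "wrist"; returns a dict with "pixels" (384x512x3 uint8, red, green, blue), "fx", "fy", "cx", "cy" (pixels), "origin" and "attitude" of the camera in the world. Camera axes: x right, y down, z forward; pixel columns grow to the right and rows downward; lengths in mm; the calibration is good to about 2 mm. The wrist camera is an equidistant fisheye: a pixel r from the principal point sees the ray r / f radians off the axis. A picture is of the moment at which its call begins. There is no depth.
- r.hand_in(): hands the job in, once; it reports no verdict.
The state is a dict: "time": time; "joint_pos": joint angles; "qd": joint speeds; "joint_efforts": joint torques, N m; "tool_pos": TCP position; "tcp_rot": TCP orientation; "ft_force": force on the tool from outside, world axes, zero at the start; "wrist_torque": the same for the moment, N m; "finger_gap": finger opening in mm.
Only numpy, scipy, OpenCV 4.12 (cv2) and the standard library are available. Lean on these libraries where they do the work, as an engineer would, in place of code of your own. Each camera call takes 0.05 s, during which the arm holds its last target.

## Working session

There is one attempt and no reset: what is moved stays moved. The work goes in short steps, Python scripts to look and compute and a tool call to move; the robot and the scene stay as the last step left them, time stands still between calls to the robot, and variables do not carry over. Pictures are saved under pics/ and viewed, and the job is handed in when it is done.

Besides the shell and the picture viewer there is one more tool, called after "Emit:" in YAML: its name, and indented under it one key for each argument. jog_arm: Moves the arm, as the interface text tells. Its arguments: {"type":"object","properties":{"targets":{"type":"array","items":{"type":"array","items":{"type":"number"}}},"newtons":{"type":"number"}},"required":["targets"]}

```bash
mkdir -p pics; ls; cat > h.py <<'E'
import numpy as np, cv2, json, pickle
from bench import r
def snap(n,f):
    s=r.snapshot(n); pickle.dump(s,open(f'pics/{f}.pkl','wb')); cv2.imwrite(f'pics/{f}.png',s['pixels'][:,:,::-1]); return s
E
python3 - <<'E'
from h import *
a=snap('scene','s0');b=snap('top','t0')
for s in(a,b): print({k:v for k,v in s.items() if k!='pixels'})
print(r.sense())
E
```

```text
pics
{'fx': 396.032955752512, 'fy': 396.032955752512, 'cx': 251.46614027707494, 'cy': 186.70765095786908, 'origin': array([986.18808811, 349.28606586, 735.50955986]), 'attitude': array([-141.43921806,   -0.4914997 ,  124.77874924])}
{'fx': 388.7339525596872, 'fy': 388.7339525596872, 'cx': 257.9803599501296, 'cy': 189.89803729318444, 'origin': array([ 404.24424724,   75.31142861, 1032.70605016]), 'attitude': array([-169.42862036,   -1.48315566,  -88.65337398])}
{'time': 0.1, 'joint_pos': array([-7.34188579e+01,  7.51301565e+00,  8.53253817e+01,  7.99614225e-04,
        8.72612512e+01, -4.89054733e+00]), 'qd': array([-0.01025649, -0.06043769, -0.20308729, -0.05007471,  0.04166755,
        0.06748125]), 'joint_efforts': array([ 9.52011433e-04, -5.70955467e+01, -5.01941264e+01, -1.70262770e-04,
        8.17319553e-03, -2.85669438e-05]), 'tool_pos': array([ 219.52808195, -557.84638895,  230.30358875]), 'tcp_rot': array([-1.79900782e+02, -9.29100944e-03,  2.14716425e+01]), 'ft_force': array([ 0.34898015,  1.35823251, -0.02099714]), 'wrist_torque': array([-0.07664062,  0.03179862,  0.05201857]), 'finger_gap': 85.41846186681191}
```

View pics/s0.png

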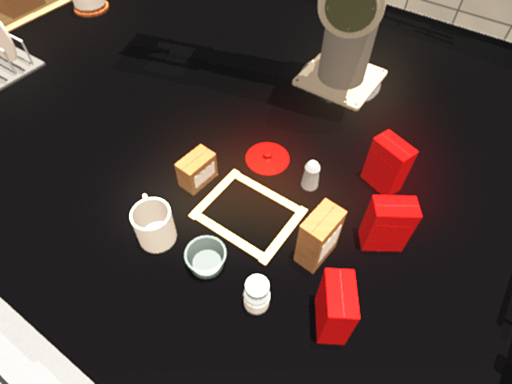

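View pics/t0.png

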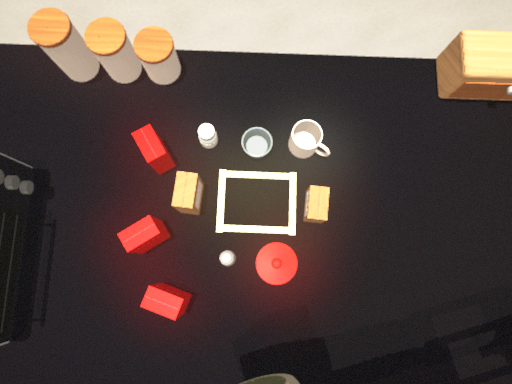

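The tall carton is the cardboard one at scene (320,236) / top (187,193). The short one is at scene (197,170) / top (317,204). Three red look-alikes stand near the tall one, at top (153,149), (143,235) and (165,301), and are not to be touched. I'll confirm this in an enlarged crop.

```bash
python3 - <<'E'
import cv2
a=cv2.imread('pics/t0.png');b=cv2.imread('pics/s0.png')
A=cv2.resize(a[110:270,110:340],None,fx=3.4,fy=3.4,interpolation=cv2.INTER_CUBIC)
B=cv2.resize(b[120:350,170:420],None,fx=2.6,fy=2.6,interpolation=cv2.INTER_CUBIC)
cv2.imwrite('pics/tc.png',A);cv2.imwrite('pics/sc.png',B)
E
```

```text
(no output)
```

View pics/tc.png

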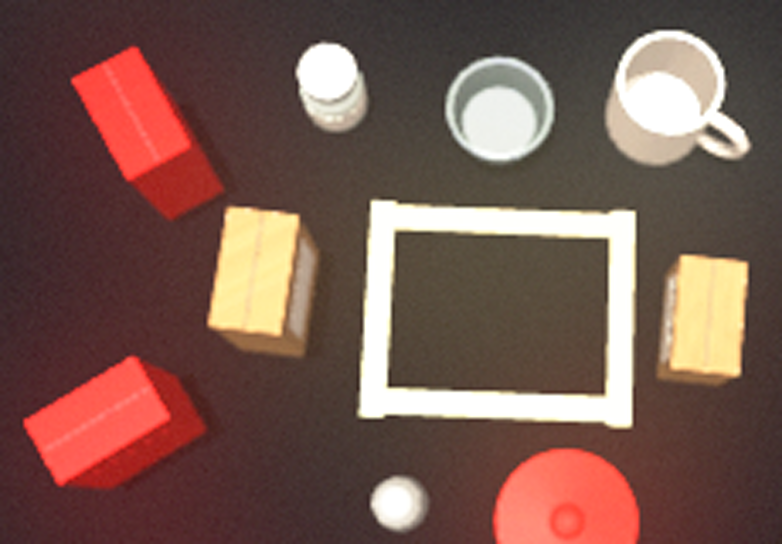

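View pics/sc.png

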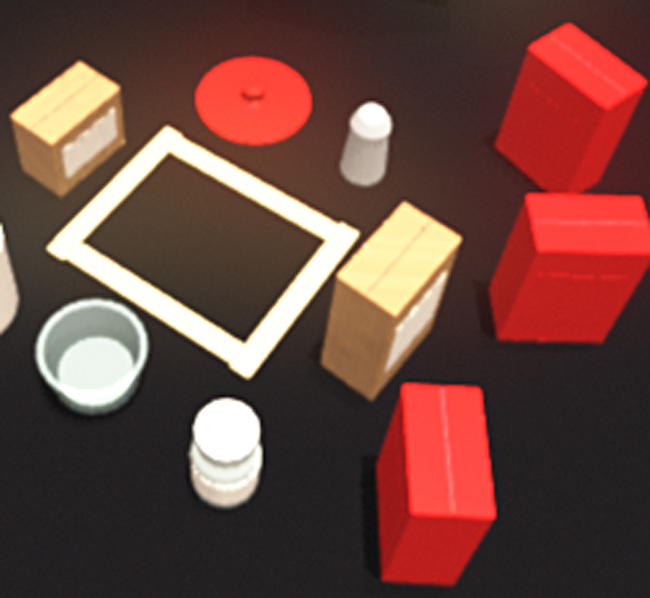

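```bash
cat >> h.py <<'E'
from scipy.spatial.transform import Rotation as R
def ray(s,pts,z):
    pts=np.asarray(pts,float); d=np.c_[(pts[:,0]-s['cx'])/s['fx'],(pts[:,1]-s['cy'])/s['fy'],np.ones(len(pts))]
    d=d@R.from_euler('xyz',s['attitude'],degrees=True).as_matrix().T
    o=np.asarray(s['origin']); return o+d*((z-o[2])/d[:,2])[:,None]
def load(f): return pickle.load(open(f'pics/{f}.pkl','rb'))
E
python3 - <<'E'
from h import *
np.set_printoptions(precision=1,suppress=True)
t=load('t0');s=load('s0')
T=lambda p:np.array(p)/3.4+110-.35
S=lambda p:np.array(p)/2.6+[170,120]-.3
def show(n,P):
    c=P.mean(0)[:2];print(n,P[:,:2].tolist().__repr__() if 0 else P[:,:2].round(1).tolist(),'c',c, 'sides',[round(float(np.linalg.norm(P[i]-P[i-1])),1) for i in range(len(P))], 'ang',[round(float(np.degrees(np.arctan2(*(P[i]-P[i-1])[1::-1]))),1) for i in range(len(P))])
show('zone t',ray(t,T([(371,200),(634,211),(632,427),(360,416)]),0))
show('zone s',ray(s,S([(249,378),(48,248),(168,128),(358,234)]),0))
show('carton t',ray(t,T([(228,207),(299,214),(282,338),(208,328)]),130))
show('carton s',ray(s,S([(404,203),(461,238),(392,312),(339,268)]),130))
show('carton s bot',ray(s,S([(372,398),(322,362)]),0))
show('red1',ray(t,T([(73,78),(134,47),(190,138),(132,181)]),130))
show('red2',ray(t,T([(25,423),(135,356),(170,407),(62,487)]),130))
show('red1s',ray(s,S([(402,385),(481,388),(495,518),(410,516)]),130))
show('red2s',ray(s,S([(528,194),(640,196),(650,253),(528,253)]),130))
show('shaker',ray(t,T([(400,502)]),78)); show('jar',ray(t,T([(328,72)]),85))
E
```

```text
zone t [[653.9, 161.3], [651.2, -50.0], [478.1, -49.4], [481.3, 162.6]] c [566.1  56.1] sides [172.7, 211.3, 173.0, 212.0] ang [-0.4, -90.8, 179.8, 89.1]
zone s [[653.4, 160.8], [649.6, -49.6], [479.3, -46.4], [482.7, 162.1]] c [566.3  56.7] sides [170.7, 210.5, 170.3, 208.5] ang [-0.4, -91.0, 178.9, 89.1]
carton t [[614.5, 249.8], [611.0, 200.2], [523.5, 207.3], [529.1, 258.2]] c [569.5 228.8] sides [85.9, 49.7, 87.7, 51.2] ang [-5.6, -94.1, 175.4, 83.8]
carton s [[527.8, 209.0], [532.1, 257.5], [614.9, 246.5], [604.8, 198.8]] c [569.9 228. ] sides [77.7, 48.7, 83.6, 48.8] ang [172.4, 84.9, -7.6, -102.0]
carton s bot [[612.7, 248.9], [608.1, 200.8]] c [610.4 224.8] sides [48.3, 48.3] ang [84.6, -95.4]
red1 [[705.0, 364.7], [729.4, 323.6], [663.5, 279.5], [631.2, 317.6]] c [682.3 321.4] sides [87.6, 47.9, 79.3, 50.1] ang [32.5, -59.3, -146.2, 130.3]
red2 [[461.1, 376.7], [508.5, 306.4], [474.4, 280.3], [419.2, 348.3]] c [465.8 327.9] sides [50.6, 84.7, 42.9, 87.6] ang [34.0, -56.0, -142.5, 129.0]
red1s [[659.5, 278.1], [632.0, 321.0], [704.9, 365.0], [732.9, 322.9]] c [682.3 321.7] sides [86.0, 51.0, 85.1, 50.6] ang [-148.6, 122.6, 31.1, -56.4]
red2s [[467.2, 280.6], [420.8, 349.6], [466.3, 373.7], [516.4, 302.4]] c [467.7 326.6] sides [53.9, 83.1, 51.4, 87.1] ang [-156.1, 123.9, 28.0, -54.9]
shaker [[415.3, 125.0]] c [415.3 125. ] sides [0.0] ang [0.0]
jar [[730.8, 190.5]] c [730.8 190.5] sides [0.0] ang [0.0]
```

```bash
cat >> h.py <<'E'
def goal(p,tilt=-30,yaw=89.1,s=None):
    s=s or r.sense()
    G=R.from_euler('x',tilt,degrees=True)*R.from_euler('xyz',[180,0,yaw],degrees=True)
    C=R.from_euler('xyz',s['tcp_rot'],degrees=True)
    d=C.inv().apply(np.array(p)-s['tool_pos'])/1000; w=(C.inv()*G).as_rotvec()
    print('t',round(s['time'],2),'pos',s['tool_pos'].round(1),'rot',s['tcp_rot'].round(1),'F',s['ft_force'].round(1),'gap',round(s['finger_gap'],1),'q',s['joint_pos'].round(0))
    print('full',d.round(4),w.round(4),'| dist',np.linalg.norm(d).round(3),'deg',np.degrees(np.linalg.norm(w)).round(1))
    k=max(np.linalg.norm(d)/.2,np.linalg.norm(w)/.6,1); print('step',(d/k).round(4),(w/k).round(4))
E
python3 -c "
from h import *
goal([570,300,250])"
```

```text
t 0.1 pos [ 219.5 -557.8  230.3] rot [-179.9   -0.    21.5] F [ 0.3  1.4 -0. ] gap 85.4 q [-73.   8.  85.   0.  87.  -5.]
full [ 0.6402 -0.6701 -0.0184] [-0.3173 -0.4571 -1.1516] | dist 0.927 deg 73.3
step [ 0.1381 -0.1446 -0.004 ] [-0.0685 -0.0986 -0.2485]
```

Emit:
jog_arm:
  targets:
    - [0.138,-0.144,-0.006,-0.068,-0.099,-0.248,0.5]
    - [0.138,-0.144,-0.006,-0.068,-0.099,-0.248,0.5]
    - [0.138,-0.144,-0.006,-0.068,-0.099,-0.248,0.5]
    - [0.138,-0.144,-0.006,-0.068,-0.099,-0.248,0.5]
    - [0.138,-0.144,-0.006,-0.068,-0.099,-0.248,0.5]

```text
time: 0.52
tool_pos: [295.9, -370.9, 236.7]
tcp_rot: [176.9, 6.1, 35.6]
ft_force: [-0.0, -0.4, 0.4]
finger_gap: 42.7
```

```bash
python3 -c "
from h import *
goal([570,300,250])"
```

```text
t 0.52 pos [ 295.9 -370.9  236.7] rot [176.9   6.1  35.6] F [-0.  -0.4  0.4] gap 42.7 q [-53. -15. 107.  -6.  86.   2.]
full [ 0.6085 -0.3812 -0.0989] [-0.2487 -0.358  -0.9027] | dist 0.725 deg 57.4
step [ 0.1679 -0.1052 -0.0273] [-0.0686 -0.0988 -0.2491]
```

Emit:
jog_arm:
  targets:
    - [0.168,-0.105,-0.027,-0.069,-0.099,-0.249,0.5]
    - [0.168,-0.105,-0.027,-0.069,-0.099,-0.249,0.5]
    - [0.168,-0.105,-0.027,-0.069,-0.099,-0.249,0.5]
    - [0.168,-0.105,-0.027,-0.069,-0.099,-0.249,0.5]
    - [0.168,-0.105,-0.027,-0.069,-0.099,-0.249,0.5]

```text
time: 0.93
tool_pos: [371.7, -185.9, 240.3]
tcp_rot: [175.2, 12.8, 49.6]
ft_force: [2.0, -0.4, -0.4]
finger_gap: 42.6
```

```bash
python3 -c "
from h import *
goal([570,300,250])"
```

```text
t 0.93 pos [ 371.7 -185.9  240.3] rot [175.2  12.8  49.6] F [ 2.  -0.4 -0.4] gap 42.6 q [-22. -23. 113. -14.  89.  18.]
full [ 0.4842 -0.1528 -0.1329] [-0.1787 -0.2583 -0.6533] | dist 0.525 deg 41.5
step [ 0.1845 -0.0582 -0.0506] [-0.0681 -0.0984 -0.2489]
```

Emit:
jog_arm:
  targets:
    - [0.184,-0.058,-0.051,-0.068,-0.098,-0.249,0.5]
    - [0.184,-0.058,-0.051,-0.068,-0.098,-0.249,0.5]
    - [0.184,-0.058,-0.051,-0.068,-0.098,-0.249,0.5]
    - [0.184,-0.058,-0.051,-0.068,-0.098,-0.249,0.5]
    - [0.184,-0.058,-0.051,-0.068,-0.098,-0.249,0.5]

```text
time: 1.35
tool_pos: [447.3, -1.1, 244.2]
tcp_rot: [175.3, 19.6, 64.0]
ft_force: [1.3, -0.9, 0.6]
finger_gap: 43.0
```

```bash
python3 -c "
from h import *
goal([570,300,250])"
```

```text
t 1.35 pos [447.3  -1.1 244.2] rot [175.3  19.6  64. ] F [ 1.3 -0.9  0.6] gap 43.0 q [  8. -10. 103. -19.  94.  34.]
full [ 0.3037 -0.0122 -0.1157] [-0.1109 -0.1601 -0.4033] | dist 0.325 deg 25.7
step [ 0.1868 -0.0075 -0.0712] [-0.0682 -0.0985 -0.2481]
```

Emit:
jog_arm:
  targets:
    - [0.187,-0.007,-0.071,-0.068,-0.098,-0.248,0.5]
    - [0.187,-0.007,-0.071,-0.068,-0.098,-0.248,0.5]
    - [0.187,-0.007,-0.071,-0.068,-0.098,-0.248,0.5]
    - [0.187,-0.007,-0.071,-0.068,-0.098,-0.248,0.5]
    - [0.187,-0.007,-0.071,-0.068,-0.098,-0.248,0.5]

```text
time: 1.77
tool_pos: [523.6, 183.8, 246.9]
tcp_rot: [177.3, 26.2, 79.0]
ft_force: [0.5, -0.3, 1.0]
finger_gap: 42.9
```

```bash
python3 -c "
from h import *
goal([570,300,200])"
```

```text
t 1.77 pos [523.6 183.8 246.9] rot [177.3  26.2  79. ] F [ 0.5 -0.3  1. ] gap 42.9 q [ 28.  14.  80. -22. 100.  37.]
full [ 0.1309  0.024  -0.0111] [-0.0435 -0.0617 -0.155 ] | dist 0.134 deg 9.9
step [ 0.1309  0.024  -0.0111] [-0.0435 -0.0617 -0.155 ]
```

Emit:
jog_arm:
  targets:
    - [0.131,0.024,-0.011,-0.043,-0.062,-0.155,0.5]
    - [0.131,0.024,-0.011,-0.043,-0.062,-0.155,0.5]
    - [0.131,0.024,-0.011,-0.043,-0.062,-0.155,0.5]
    - [0.131,0.024,-0.011,-0.043,-0.062,-0.155,0.5]
    - [0.131,0.024,-0.011,-0.043,-0.062,-0.155,0.5]

```text
time: 2.18
tool_pos: [569.1, 298.4, 196.1]
tcp_rot: [179.8, 30.2, 89.1]
ft_force: [-0.6, -0.3, 0.1]
finger_gap: 42.7
```

```bash
python3 -c "
from h import *
snap('top','t1');snap('scene','s1');
goal([570,292,80])"
```

```text
t 2.28 pos [570.2 296.2 200.7] rot [179.5  30.1  88.8] F [ 0.1 -0.5 -0.7] gap 42.6 q [ 36.  32.  63. -24. 102.  36.]
full [ 0.0568 -0.0011  0.1066] [-0.0014  0.0011 -0.0023] | dist 0.121 deg 0.2
step [ 0.0568 -0.0011  0.1066] [-0.0014  0.0011 -0.0023]
```

View pics/t1.png

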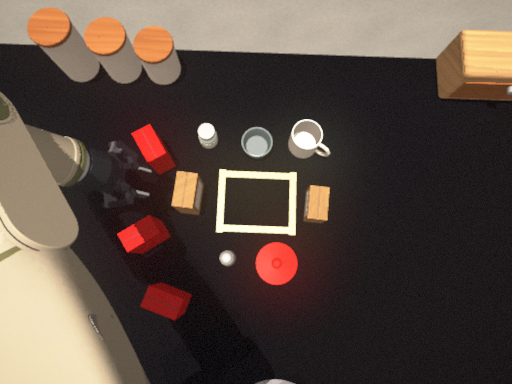

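View pics/s1.png

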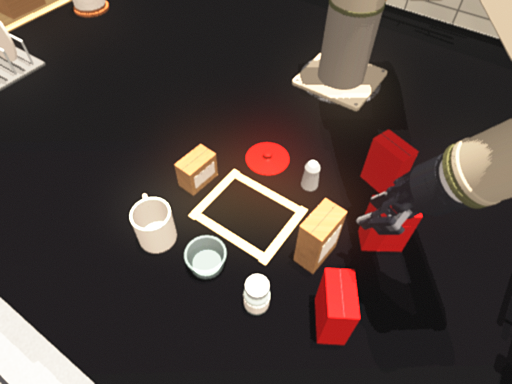

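```bash
python3 - <<'E'
import cv2
a=cv2.imread('pics/t1.png')
A=cv2.resize(a[110:260,60:220],None,fx=4.5,fy=4,interpolation=cv2.INTER_CUBIC)
A=cv2.resize(a[115:265,60:220],None,fx=4,fy=4,interpolation=cv2.INTER_CUBIC)
import numpy as np
A=np.clip(255*(A/255.)**.5,0,255).astype('uint8')
cv2.imwrite('pics/t1c.png',A)
b=cv2.imread('pics/s1.png');B=cv2.resize(b[150:330,290:490],None,fx=3.3,fy=3.3,interpolation=cv2.INTER_CUBIC)
B=np.clip(255*(B/255.)**.5,0,255).astype('uint8')
cv2.imwrite('pics/s1c.png',B)
E
```

```text
(no output)
```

View pics/t1c.png

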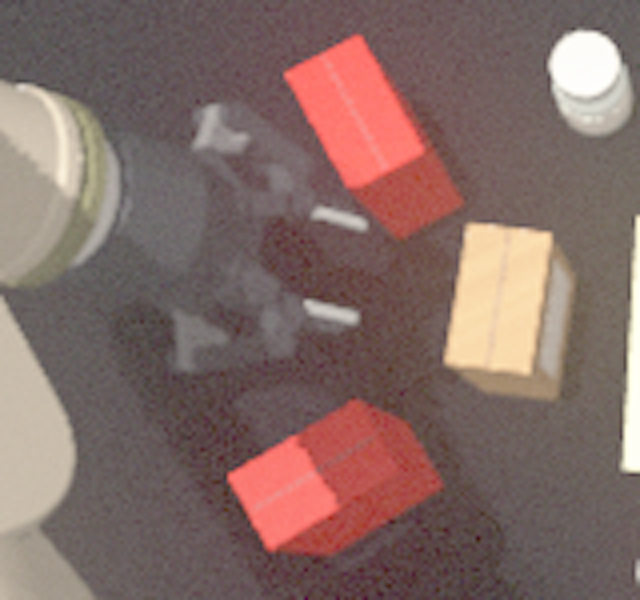

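View pics/s1c.png

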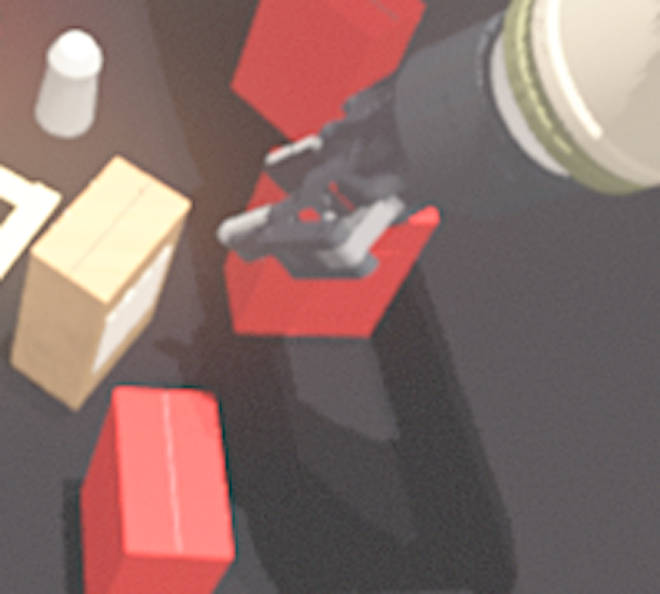

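Emit:
jog_arm:
  targets:
    - [0,0,0,0,0,0,1]
    - [0,0,0,0,0,0,1]
    - [0,0,0,0,0,0,1]
    - [0,0,0,0,0,0,1]
    - [0,0,0,0,0,0,1]

```text
time: 2.7
tool_pos: [570.6, 296.1, 202.2]
tcp_rot: [179.4, 29.9, 88.7]
ft_force: [-0.0, 0.7, -0.0]
finger_gap: -0.2
```

```bash
python3 - <<'E'
from h import *
snap('top','t2');print(r.sense()['finger_gap'])
a=cv2.imread('pics/t2.png')
A=cv2.resize(a[115:265,60:220],None,fx=4,fy=4,interpolation=cv2.INTER_CUBIC)
A=np.clip(255*(A/255.)**.45,0,255).astype('uint8')
cv2.imwrite('pics/t2c.png',A)
t=load('t1')
print(ray(t,[(113.7,141),(106,207.5)],270).round(0))
E
```

```text
-0.04066750235428447
[[639. 353. 270.]
 [504. 356. 270.]]
```

View pics/t2c.png

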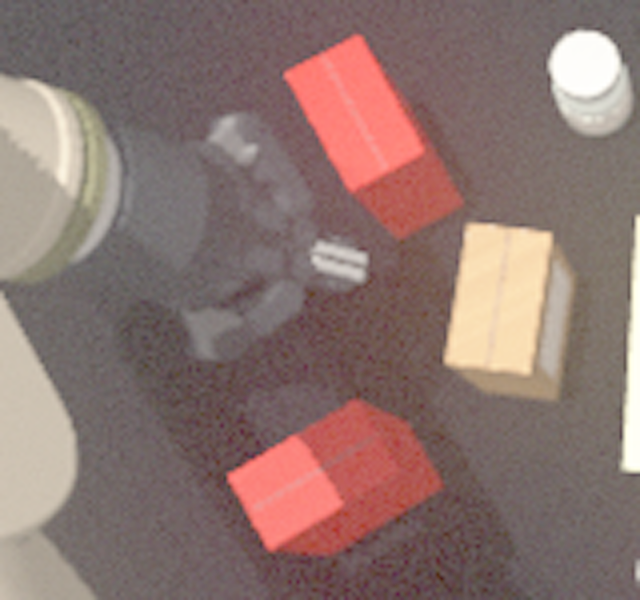

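```bash
python3 -c "
from h import *
goal([566,284,200],-45,179.1)"
```

```text
t 2.75 pos [570.5 296.3 201.9] rot [179.4  30.   88.7] F [-0.1  0.6  0.1] gap -0.0 q [ 36.  32.  63. -24. 102.  36.]
full [-0.0098 -0.0043  0.0078] [ 0.2022 -0.2099 -1.5644] | dist 0.013 deg 91.2
step [-0.0037 -0.0016  0.0029] [ 0.0762 -0.0791 -0.5899]
```

Emit:
jog_arm:
  targets:
    - [-0.003,-0.001,0.003,0.076,-0.079,-0.59,1]
    - [-0.003,-0.001,0.003,0.076,-0.079,-0.59,1]
    - [-0.003,-0.001,0.003,0.076,-0.079,-0.59,1]
    - [-0.003,-0.001,0.003,0.076,-0.079,-0.59,1]
    - [-0.003,-0.001,0.003,0.076,-0.079,-0.59,1]

```text
time: 3.17
tool_pos: [569.3, 292.4, 200.0]
tcp_rot: [-156.4, 27.6, 128.2]
ft_force: [0.4, -0.2, -0.2]
finger_gap: 0.1
```

```bash
python3 -c "
from h import *
goal([566,284,200],-45,179.1)"
```

```text
t 3.17 pos [569.3 292.4 200. ] rot [-156.4   27.6  128.2] F [ 0.4 -0.2 -0.2] gap 0.1 q [ 37.  38.  57. -27. 108.   1.]
full [-0.004  -0.0063  0.005 ] [ 0.1246 -0.1301 -0.9672] | dist 0.009 deg 56.4
step [-0.0024 -0.0039  0.0031] [ 0.076  -0.0794 -0.5899]
```

Emit:
jog_arm:
  targets:
    - [-0.002,-0.004,0.003,0.076,-0.079,-0.59,1]
    - [-0.002,-0.004,0.003,0.076,-0.079,-0.59,1]
    - [-0.002,-0.004,0.003,0.076,-0.079,-0.59,1]
    - [-0.002,-0.004,0.003,0.076,-0.079,-0.59,1]
    - [-0.002,-0.004,0.003,0.076,-0.079,-0.59,1]

```text
time: 3.58
tool_pos: [566.8, 287.7, 199.7]
tcp_rot: [-140.0, 13.2, 161.4]
ft_force: [-0.1, -0.6, 0.4]
finger_gap: 0.3
```

```bash
python3 -c "
from h import *
goal([566,284,190],-45,179.1)"
```

```text
t 3.58 pos [566.8 287.7 199.7] rot [-140.    13.2  161.4] F [-0.1 -0.6  0.4] gap 0.3 q [ 39.  41.  56. -32. 111. -32.]
full [0.0019 0.0033 0.0097] [ 0.0485 -0.0511 -0.3769] | dist 0.01 deg 22.0
step [0.0019 0.0033 0.0097] [ 0.0485 -0.0511 -0.3769]
```

Emit:
jog_arm:
  targets:
    - [0.002,0.003,0.01,0.049,-0.051,-0.377,1]
    - [0.002,0.003,0.01,0.049,-0.051,-0.377,1]
    - [0.002,0.003,0.01,0.049,-0.051,-0.377,1]
    - [0.002,0.003,0.01,0.049,-0.051,-0.377,1]
    - [0.002,0.003,0.01,0.049,-0.051,-0.377,1]

```text
time: 4.0
tool_pos: [565.5, 284.0, 189.9]
tcp_rot: [-135.0, 1.0, 179.0]
ft_force: [0.2, -0.7, 0.1]
finger_gap: -0.3
```

```bash
python3 -c "
from h import *
snap('top','t3');snap('scene','s3')
for n in('s3','t3'):
    a=cv2.imread(f'pics/{n}.png'); A=a[150:330,290:490] if n=='s3' else a[115:265,60:220]
    A=cv2.resize(A,None,fx=3.3,fy=3.3,interpolation=cv2.INTER_CUBIC)
    cv2.imwrite(f'pics/{n}c.png',np.clip(255*(A/255.)**.45,0,255).astype('uint8'))
goal([566,284,60],-45,179.1)"
```

```text
t 4.1 pos [566.  283.8 190.5] rot [-135.1    1.   178.9] F [ 0.3 -0.8  0.7] gap 0.3 q [ 40.  41.  57. -35. 110. -52.]
full [0.0024 0.0922 0.0922] [ 0.0014 -0.0007 -0.0109] | dist 0.13 deg 0.6
step [0.0024 0.0922 0.0922] [ 0.0014 -0.0007 -0.0109]
```

View pics/t3c.png

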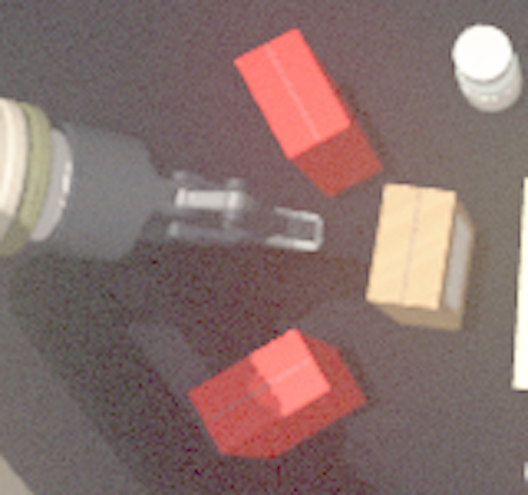

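View pics/s3c.png

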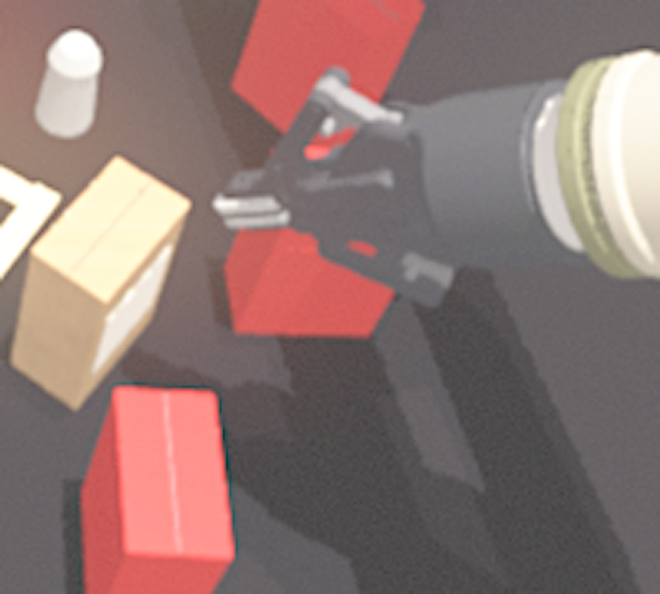

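Emit:
jog_arm:
  targets:
    - [0.001,0.025,0.025,0,0,-0.01,1]
    - [0.001,0.05,0.05,0,0,-0.01,1]
    - [0.002,0.075,0.075,0,0,-0.01,1]
    - [0.002,0.092,0.092,0,0,-0.01,1]
    - [0.002,0.092,0.092,0,0,-0.01,1]

```text
time: 4.52
tool_pos: [562.9, 281.4, 53.5]
tcp_rot: [-134.7, 0.1, 179.3]
ft_force: [0.3, -0.7, -1.2]
finger_gap: -0.1
```

```bash
python3 -c "
from h import *
snap('top','t4');snap('scene','s4')
for n in('s4','t4'):
    a=cv2.imread(f'pics/{n}.png'); A=a[150:330,290:490] if n=='s4' else a[115:265,60:220]
    A=cv2.resize(A,None,fx=3.3,fy=3.3,interpolation=cv2.INTER_CUBIC)
    cv2.imwrite(f'pics/{n}c.png',np.clip(255*(A/255.)**.45,0,255).astype('uint8'))
goal([566,284,14],-45,179.1)"
```

```text
t 4.62 pos [565.7 283.3  60. ] rot [-135.     0.5  179.4] F [0.4 0.9 1.7] gap -0.2 q [ 40.  49.  60. -33. 101. -47.]
full [0.0001 0.0331 0.032 ] [-0.0008 -0.0019  0.0022] | dist 0.046 deg 0.2
step [0.0001 0.0331 0.032 ] [-0.0008 -0.0019  0.0022]
```

View pics/t4c.png

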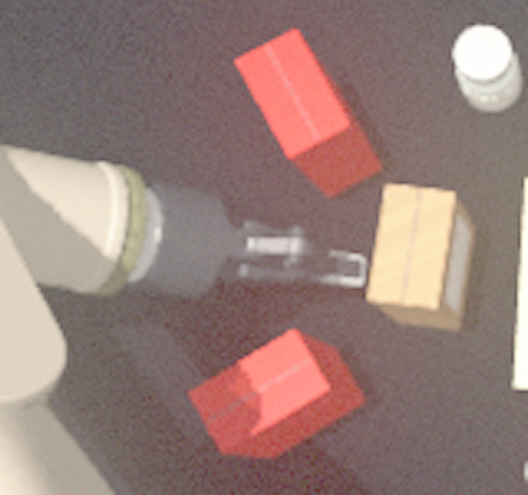

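View pics/s4c.png

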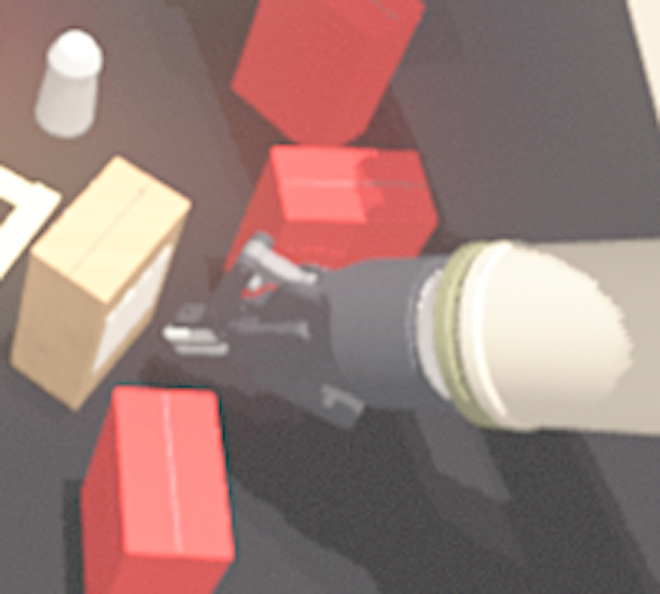

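Emit:
jog_arm:
  targets:
    - [0,0.01,0.01,0,0,0,1]
    - [0,0.02,0.02,0,0,0,1]
    - [0,0.028,0.028,0,0,0,1]
    - [0,0.032,0.032,0,0,0,1]
    - [0,0.032,0.032,0,0,0,1]

```text
time: 5.03
tool_pos: [565.1, 283.1, 12.5]
tcp_rot: [-134.9, 0.3, 179.5]
ft_force: [-0.3, 0.7, -0.8]
finger_gap: -0.1
```

```bash
python3 -c "
from h import *
goal([566,262,14],-45,179.1)
goal([566,183,14],-45,179.1)"
```

```text
t 5.03 pos [565.1 283.1  12.5] rot [-134.9    0.3  179.5] F [-0.3  0.7 -0.8] gap -0.1 q [ 40.  53.  60. -33.  99. -45.]
full [-0.0011 -0.016   0.0139] [-0.0014 -0.0026  0.0052] | dist 0.021 deg 0.3
step [-0.0011 -0.016   0.0139] [-0.0014 -0.0026  0.0052]
t 5.03 pos [565.1 283.1  12.5] rot [-134.9    0.3  179.5] F [-0.3  0.7 -0.8] gap -0.1 q [ 40.  53.  60. -33.  99. -45.]
full [-0.0018 -0.0717  0.0698] [-0.0014 -0.0026  0.0052] | dist 0.1 deg 0.3
step [-0.0018 -0.0717  0.0698] [-0.0014 -0.0026  0.0052]
```

Emit:
jog_arm:
  targets:
    - [0,-0.005,0.005,0,0,0,1]
    - [0,-0.009,0.009,0,0,0,1]
    - [0,-0.013,0.013,0,0,0,1]
    - [0,-0.017,0.017,0,0,0,1]
    - [0,-0.021,0.021,0,0,0,1]

```text
time: 5.45
tool_pos: [566.2, 253.8, 15.4]
tcp_rot: [-135.1, 0.5, 179.5]
ft_force: [0.1, 1.1, 0.9]
finger_gap: -0.2
```

Emit:
jog_arm:
  targets:
    - [0,-0.004,0.004,0,0,0,1]
    - [0,-0.007,0.007,0,0,0,1]
    - [0,-0.01,0.01,0,0,0,1]
    - [0,-0.011,0.011,0,0,0,1]
    - [0,-0.011,0.011,0,0,0,1]

```text
time: 5.87
tool_pos: [565.8, 238.2, 14.8]
tcp_rot: [-135.0, 0.5, 179.5]
ft_force: [1.6, -0.0, -0.2]
finger_gap: 0.1
```

```bash
cat >> h.py <<'E'
def both(k):
    for n in('scene','top'):
        f=n[0]+k; a=snap(n,f)['pixels'][:,:,::-1]
        A=a[120:330,190:390] if n=='scene' else a[130:260,130:310]
        A=cv2.resize(A,None,fx=2.8 if n=='scene' else 4,fy=2.8 if n=='scene' else 4,interpolation=cv2.INTER_CUBIC)
        cv2.imwrite(f'pics/{f}c.png',np.clip(255*(A/255.)**.6,0,255).astype('uint8'))
T=lambda p:np.array(p)/4+[130,130]-.37
S=lambda p:np.array(p)/2.8+[190,120]-.32
E
python3 -c "
from h import *
both('5')
goal([566,183,14],-45,179.1)"
```

```text
t 5.97 pos [565.7 238.5  14.6] rot [-135.     0.5  179.5] F [ 0.2 -0.  -0.3] gap -0.1 q [ 37.  48.  67. -34.  95. -46.]
full [-0.0008 -0.0389  0.0396] [ 0.0003 -0.0009  0.0036] | dist 0.056 deg 0.2
step [-0.0008 -0.0389  0.0396] [ 0.0003 -0.0009  0.0036]
```

View pics/t5c.png

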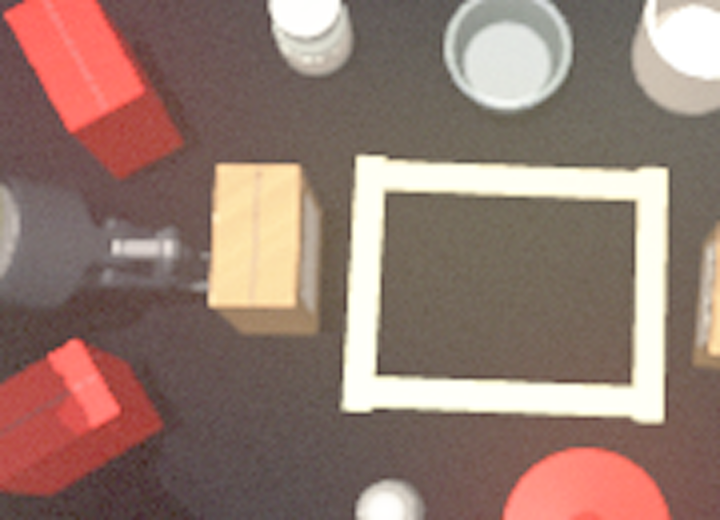

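View pics/s5c.png

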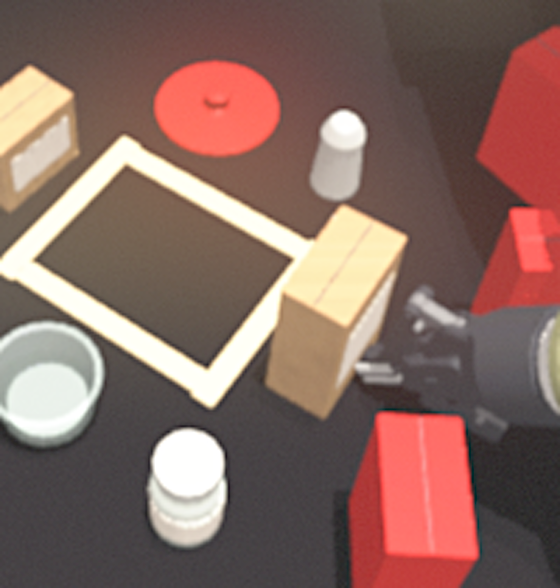

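```bash
python3 -c "
from h import *
np.set_printoptions(precision=1,suppress=True)
t=load('t5');s=load('s5')
P=ray(t,T([(216,164),(300,165),(298,307),(209,305)]),130);print(P[:,:2],P.mean(0))
Q=ray(s,S([(342,206),(407,240),(346,324),(284,288)]),130);print(Q[:,:2],Q.mean(0))
print(ray(s,S([(322,416),(267,382)]),0)[:,:2])
"
```

```text
[[614.8 233.4]
 [615.6 183.7]
 [530.6 180.8]
 [530.3 232.6]] [572.8 207.6 130. ]
[[532.8 182.8]
 [532.9 233. ]
 [614.5 231.6]
 [613.8 185.1]] [573.5 208.1 130. ]
[[613.3 230.4]
 [612.7 182.8]]
```

Emit:
jog_arm:
  targets:
    - [0,0.004,-0.004,0,0,0,1]
    - [-0.006,0.004,-0.004,0,0,0,1]
    - [-0.006,0.001,-0.001,0,0,0,1]
    - [-0.006,-0.003,0.003,0,0,0,1]
    - [-0.006,-0.007,0.007,0,0,0,1]

```text
time: 6.38
tool_pos: [571.8, 228.4, 14.6]
tcp_rot: [-135.0, 0.5, 179.5]
ft_force: [0.1, 1.4, 0.5]
finger_gap: -0.1
```

Emit:
jog_arm:
  targets:
    - [0,-0.004,0.004,0,0,0,1]
    - [0,-0.008,0.008,0,0,0,1]
    - [0,-0.012,0.012,0,0,0,1]
    - [0,-0.016,0.016,0,0,0,1]
    - [0,-0.02,0.02,0,0,0,1]

```text
time: 6.8
tool_pos: [571.3, 199.6, 14.7]
tcp_rot: [-135.0, 0.5, 179.5]
ft_force: [0.1, -0.2, -0.8]
finger_gap: -0.0
```

Emit:
jog_arm:
  targets:
    - [0,-0.004,0.004,0,0,0,1]
    - [0,-0.007,0.007,0,0,0,1]
    - [0,-0.009,0.009,0,0,0,1]
    - [0,-0.009,0.009,0,0,0,1]
    - [0,-0.009,0.009,0,0,0,1]

```text
time: 7.22
tool_pos: [571.3, 187.5, 14.8]
tcp_rot: [-135.0, 0.5, 179.5]
ft_force: [0.2, -0.9, -0.2]
finger_gap: 0.1
```

```bash
python3 -c "
from h import *
both('6')
goal([572,180,14],-45,179.1)"
```

```text
t 7.32 pos [571.4 187.8  14.8] rot [-135.     0.5  179.5] F [ 0.1 -0.5  0.5] gap -0.1 q [ 34.  45.  73. -36.  92. -47.]
full [-0.0007 -0.005   0.0061] [ 0.0005 -0.0004  0.0034] | dist 0.008 deg 0.2
step [-0.0007 -0.005   0.0061] [ 0.0005 -0.0004  0.0034]
```

View pics/t6c.png

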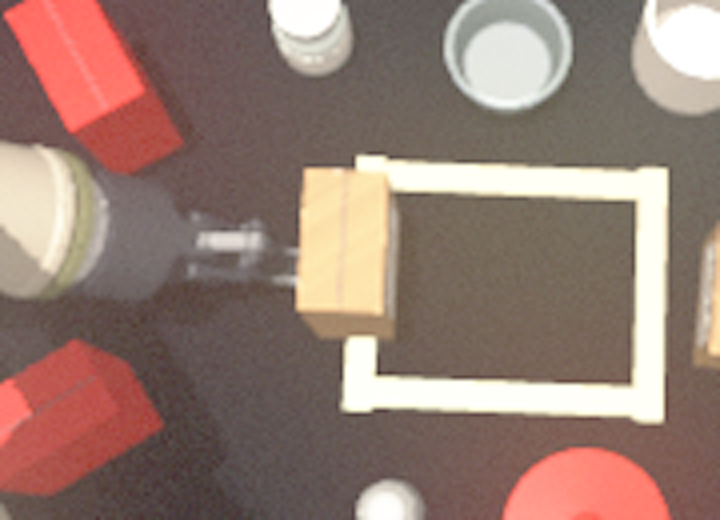

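View pics/s6c.png

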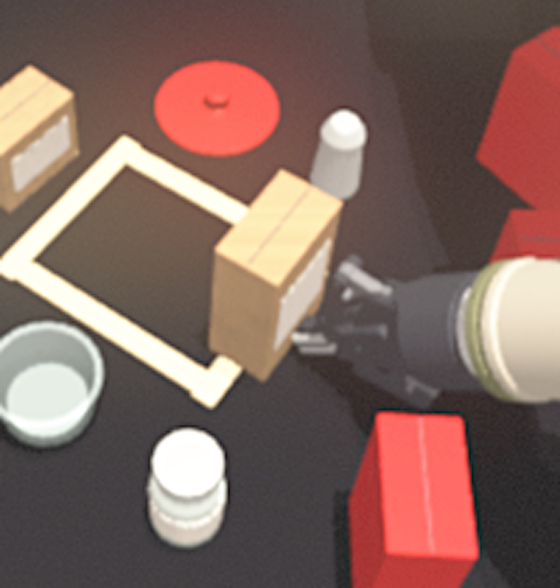

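```bash
python3 -c "
from h import *
np.set_printoptions(precision=1,suppress=True)
t=load('t6');s=load('s6')
P=ray(t,T([(303,168),(389,171),(386,314),(297,310)]),130);print(P[:,:2],P.mean(0))
Q=ray(s,S([(281,171),(341,208),(279,286),(216,250)]),130);print(Q[:,:2],Q.mean(0))
print(ray(s,S([(264,380),(209,344)]),0)[:,:2])
"
```

```text
[[613.9 181.9]
 [613.5 130.9]
 [527.8 129.3]
 [528.8 181.3]] [571.  155.8 130. ]
[[530.3 132.1]
 [534.7 183.1]
 [614.3 181.6]
 [614.  132.1]] [573.3 157.2 130. ]
[[612.6 180.1]
 [610.4 129.4]]
```

Emit:
jog_arm:
  targets:
    - [0,-0.003,0.003,0,0,0,1]
    - [0,-0.0055,0.0055,0,0,0,1]
    - [0,-0.0055,0.0055,0,0,0,1]
    - [0,0.002,-0.002,0,0,0,1]
    - [0,0.014,-0.014,0,0,0,1]

```text
time: 7.73
tool_pos: [571.3, 206.7, 14.8]
tcp_rot: [-135.0, 0.4, 179.4]
ft_force: [-0.6, 0.5, 0.4]
finger_gap: 0.1
```

```bash
python3 -c "
from h import *
both('7')
t=load('t7')
goal([572,212,108],-45,179.1)"
```

```text
t 7.83 pos [571.6 210.   14.9] rot [-135.1    0.5  179.6] F [-0.7  0.9  0.3] gap -0.2 q [ 35.  46.  70. -35.  93. -46.]
full [-0.0012 -0.0643 -0.0674] [0.0019 0.001  0.004 ] | dist 0.093 deg 0.3
step [-0.0012 -0.0643 -0.0674] [0.0019 0.001  0.004 ]
```

View pics/t7c.png

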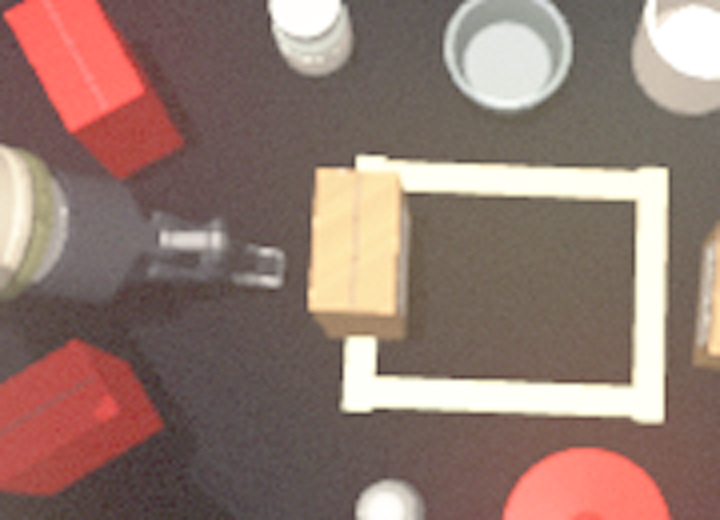

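View pics/s7c.png

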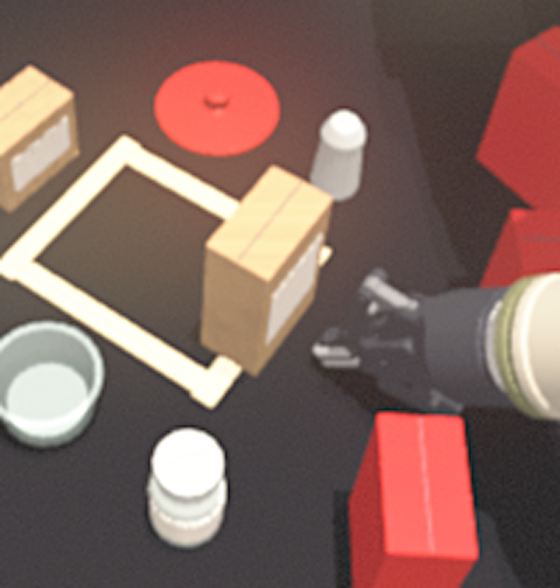

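Emit:
jog_arm:
  targets:
    - [0,-0.02,-0.02,0,0,0,1]
    - [0,-0.045,-0.045,0,0,0,1]
    - [-0.001,-0.064,-0.064,0,0,0,1]
    - [-0.001,-0.064,-0.064,0,0,0,1]
    - [-0.001,-0.064,-0.064,0,0,0,1]

```text
time: 8.25
tool_pos: [573.1, 208.5, 107.7]
tcp_rot: [-135.2, 0.7, 179.5]
ft_force: [0.1, 0.3, -1.7]
finger_gap: 0.1
```

```bash
python3 -c "
from h import *
goal([572,184,106],-45,179.1)"
```

```text
t 8.25 pos [573.1 208.5 107.7] rot [-135.2    0.7  179.5] F [ 0.1  0.3 -1.7] gap 0.1 q [ 35.  39.  70. -36.  99. -51.]
full [ 0.0009 -0.0162  0.0185] [0.0033 0.0025 0.0005] | dist 0.025 deg 0.2
step [ 0.0009 -0.0162  0.0185] [0.0033 0.0025 0.0005]
```

Approach, then push high in small steps.

Emit:
jog_arm:
  targets:
    - [0,-0.006,0.006,0,0,0,1]
    - [0,-0.011,0.012,0,0,0,1]
    - [0,-0.015,0.016,0,0,0,1]
    - [0,-0.018,0.019,0,0,0,1]
    - [0,-0.021,0.022,0,0,0,1]

```text
time: 8.67
tool_pos: [571.0, 175.9, 103.6]
tcp_rot: [-135.0, 0.4, 179.4]
ft_force: [0.7, 0.2, 0.3]
finger_gap: -0.3
```

Emit:
jog_arm:
  targets:
    - [0,-0.003,0.003,0,0,0,1]
    - [0,-0.006,0.006,0,0,0,1]
    - [0,-0.009,0.009,0,0,0,1]
    - [0,-0.012,0.012,0,0,0,1]
    - [0,-0.015,0.015,0,0,0,1]

```text
time: 9.08
tool_pos: [571.3, 155.5, 104.6]
tcp_rot: [-135.0, 0.5, 179.5]
ft_force: [0.1, -0.2, 0.4]
finger_gap: 0.3
```

```bash
python3 -c "
from h import *
both('8')
goal([572,140,106],-45,179.1)"
```

```text
t 9.18 pos [571.2 155.1 104.5] rot [-135.     0.5  179.4] F [-0.9  0.3 -0. ] gap -0.1 q [ 32.  35.  77. -37.  95. -52.]
full [-0.0009 -0.0117  0.0096] [ 0.0003 -0.0011  0.0032] | dist 0.015 deg 0.2
step [-0.0009 -0.0117  0.0096] [ 0.0003 -0.0011  0.0032]
```

View pics/s8c.png

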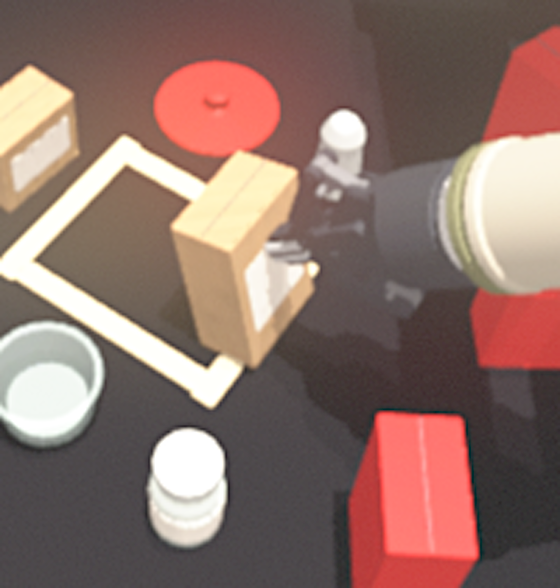

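It is tipping about its front foot, with about 25 mm of top travel so far. I'll continue.

Emit:
jog_arm:
  targets:
    - [0,-0.003,0.003,0,0,0,1]
    - [0,-0.006,0.006,0,0,0,1]
    - [0,-0.009,0.009,0,0,0,1]
    - [0,-0.012,0.012,0,0,0,1]
    - [0,-0.015,0.015,0,0,0,1]

```text
time: 9.6
tool_pos: [571.0, 134.1, 104.5]
tcp_rot: [-135.0, 0.5, 179.5]
ft_force: [-0.1, -0.1, 0.2]
finger_gap: -0.3
```

```bash
python3 -c "
from h import *
both('9')"
```

```text
(no output)
```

View pics/s9c.png

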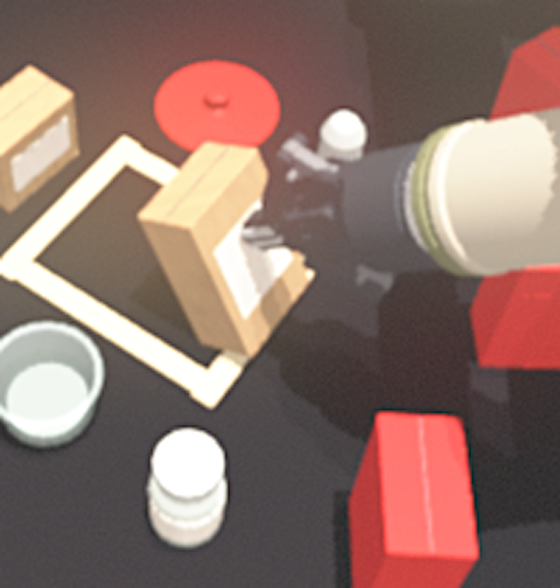

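Emit:
jog_arm:
  targets:
    - [0,-0.003,0.003,0,0,0,1]
    - [0,-0.006,0.006,0,0,0,1]
    - [0,-0.008,0.008,0,0,0,1]
    - [0,-0.008,0.008,0,0,0,1]
    - [0,-0.008,0.008,0,0,0,1]

```text
time: 10.12
tool_pos: [571.0, 123.1, 104.5]
tcp_rot: [-135.0, 0.5, 179.5]
ft_force: [0.8, 0.5, 0.2]
finger_gap: -0.2
```

```bash
python3 -c "
from h import *
both('10')"
```

```text
(no output)
```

View pics/s10c.png

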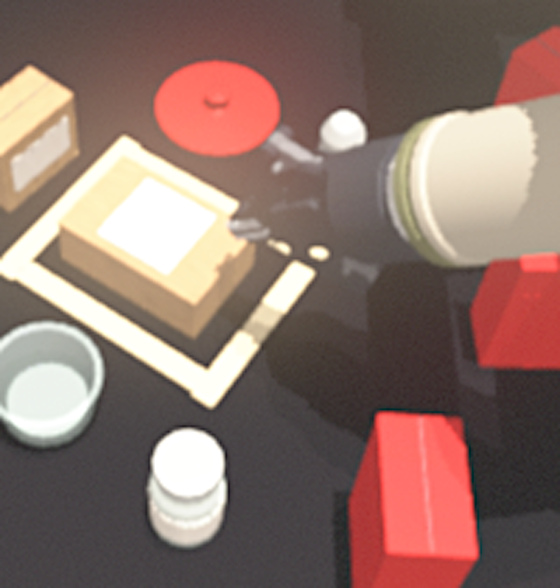

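Emit:
jog_arm:
  targets:
    - [0,-0.01,-0.03,0,0,0,1]
    - [0,-0.025,-0.06,0,0,0,1]
    - [0,-0.035,-0.09,0,0,0,1]
    - [0,-0.04,-0.13,0,0,0,1]
    - [0,-0.04,-0.13,0,0,0,1]

```text
time: 10.63
tool_pos: [572.6, 191.5, 232.4]
tcp_rot: [-135.4, 1.0, 179.6]
ft_force: [0.2, 0.2, 2.2]
finger_gap: -0.0
```

Emit:
jog_arm:
  targets:
    - [0,0.01,-0.03,0,0,0,1]
    - [0,0.01,-0.06,0,0,0,1]
    - [0,0.01,-0.06,0,0,0,1]
    - [0,0.01,-0.06,0,0,0,1]
    - [0,0.01,-0.06,0,0,0,1]

```text
time: 11.05
tool_pos: [570.7, 236.2, 259.3]
tcp_rot: [-135.0, 0.5, 179.5]
ft_force: [-0.0, 1.1, -1.1]
finger_gap: -0.1
```

```bash
python3 -c "
from h import *
both('11')"
```

```text
(no output)
```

View pics/s11c.png

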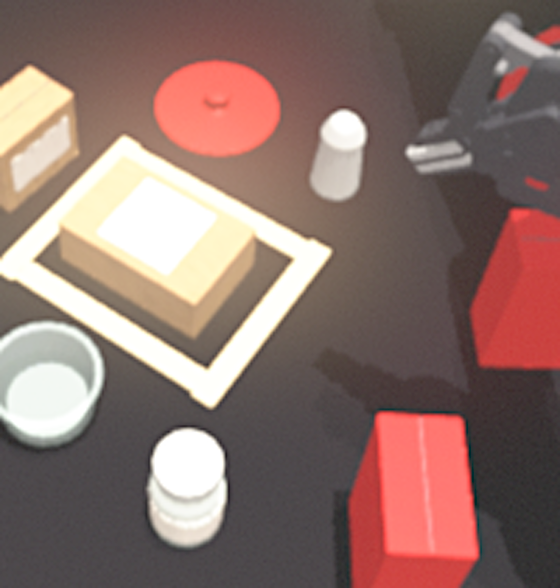

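View pics/t11.png

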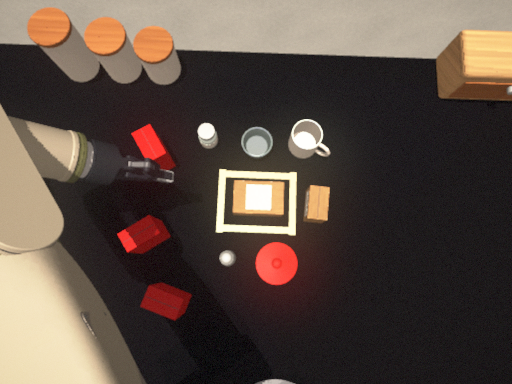

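View pics/t11c.png

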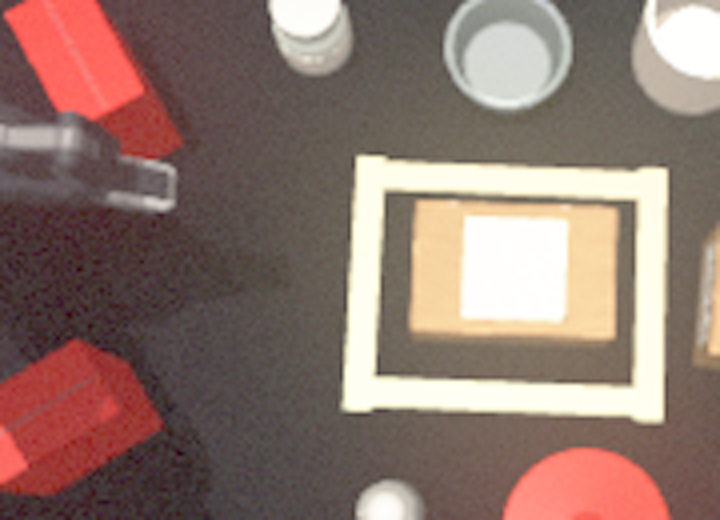

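```bash
python3 -c "
from h import *
t=load('t11')
P=ray(t,T([(414,200),(617,205),(615,339),(411,332)]),50);print(P[:,:2].round(1),P.mean(0).round(1))
a=load('t0')['pixels'].astype(int);b=t['pixels'].astype(int)
for n,(x0,y0,x1,y1) in dict(short=(303,182,335,228),mug=(285,115,335,162),ram=(240,125,276,162),jar=(195,120,220,152),lid=(252,238,302,290)).items(): print(n,np.abs(a-b)[y0:y1,x0:x1].mean().round(1))
r.hand_in()"
```

```text
[[613.4 119. ]
 [613.9 -12.3]
 [526.7 -12. ]
 [527.7 117.8]] [570.4  53.1  50. ]
short 28.7
mug 26.9
ram 33.9
jar 25.1
lid 18.8
the job is handed in; nothing more can be done
```

The tall carton now lies flat on its broad side inside the taped rectangle, and I handed the job in at about 11 s of the 48 s allowed.

- **Pushes:** I pushed it low and upright until its leading foot edge was about 38 mm inside the outer tape edge. Then I pushed high on the same side until it toppled.
- **Gripper change:** The gripper's finger linkages were too wide to fit between the two red look-alikes beside the push path. I turned the tool 90°, tilted it 45°, and pushed with the fingers shut.
- **Last check, carton:** From the top picture, the carton's outline runs x 527–614 and y −12 to 119 mm, centred at (570, 53). The rectangle's centre is (566, 56), so the carton is about 4 mm off and clear of all four strips. The arm was raised away and touching nothing.
- **Last check, other things:** By eye in the last pictures, the short carton, ramekin, lid, jar, mug, shaker and red look-alikes stand where they did, and I saw no contact force on them. I also compared first and last images by pixel difference. It came out high and nearly uniform (19–34) over the five things I compared. The lighting and shadows changed between the two pictures, so that check neither confirms nor contradicts this.

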